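# Set the notched stop and clamp a row of blocks

### The arm

A 6-joint arm with a two-finger parallel gripper is mounted at the origin on a cart in front of the work surface, level with it; the furniture and walls round the work are solid. World frame = base frame: x ahead of the robot, y to its left, z up, the work surface at z = 0. Lengths are in mm, angles in rad, forces in N, time in s.
With the tool pointing down it reaches from about 325 to 850 mm from the base axis. Payload 4.4 kg.
Tool frame: the origin (TCP) lies on the front face of the gripper's body, between the roots of the fingers; the fingertips stand 97 mm ahead of it and the grasp point (between the pads) lies manip.pinch_z ahead of it (manip.pinch_z is the distance from the TCP to the grasp point, in mm); z points along the fingers, x is the direction in which the jaws open and shut, and the axes are right-handed (so a half turn about z gives the same grasp; the last joint's range is limited). The gripper opens to 94 mm and grips with 3 to 60 N. Pads are 16 mm wide; open, the fingers measure 119 mm over their backs; the gripper's body (75 mm by 177 mm) begins 78 mm behind the grasp point.
Start: joints at [1.171, 0.207, 1.542, -0, 1.393, -0.15], TCP at [141.599, 557.295, 302.647] pointing down, gripper open.
Joint ranges: [-2.73, 2.73], [-0.86, 2.22], [0.23, 2.46], [-1.11, 4.25], [0.08, 2.63], [-2.82, 2.82]. Speed limits (rad/s): [2.79, 2.79, 3.14, 3.14, 3.14, 3.14].

### API

Orientations are given as a 3x3 rotation matrix whose columns are the frame's x, y, z axes.
In Python, from rig import manip gives the robot as it stands. Calls block until the motion is done:
- manip.reach(position, orientation): joint-space move of the TCP to a pose.
- manip.move_l(position, attitude=None, v=150, guard=None): straight line of the TCP; attitude=None keeps the orientation; v is the mean speed in mm/s. With guard (N) it stops when the force on the tool has changed by that much, and returns True; else False.
- manip.move_j(angles): joint-space move.
- manip.command_gripper(opening, squeeze=None): opening from 0.0 (shut) to 1.0 (fully open); squeeze is the grip in N (None keeps the last); returns when the fingers have stopped.
- manip.dwell(seconds).
- manip.ik(position, orientation): joint angles nearest the present ones, or None.
- manip.grab_frame(name): name is "scene" or "top" or "wrist"; returns the picture (480x640x3 uint8, blue, green, red); there is no depth.
- manip.camera_model(name): a dict with "fovy" (degrees; the focal length in pixels is half the picture's height over the tangent of half this angle, whatever the lens; pixels are square), "cx", "cy" (the principal point, pixels), "origin" and "orientation" of the camera in the world. Camera axes: x right, y down, z forward; pixel columns grow to the right and rows downward; lengths in mm; the calibration is good to about 2 mm. A picture is of the moment at which its call begins: read the wrist's pose just before it. camera_model takes no time and is no camera call; for the wrist camera it gives the pose at the moment of the call.
A pose or a line that the arm cannot do raises manip.MotionError and nothing moves.
- manip.hand_in(): hands the job in, once; it reports no verdict.
Readings, each from a call of its own:
- manip.read_clock(): time.
- manip.read_joint_positions(): joint angles.
- manip.read_qd(): joint speeds.
- manip.read_joint_efforts(): joint torques, N m.
- manip.read_tool_pos(): TCP position.
- manip.read_ee_rot(): TCP orientation.
- manip.read_ft_force(): force on the tool from outside, world axes, zero at the start.
- manip.read_torque(): the same for the moment, N m.
- manip.read_grip_width(): opening from 0.0 (shut) to 1.0 (fully open).
Only numpy, scipy, OpenCV 4.12 (cv2) and the standard library are available. Lean on these libraries where they do the work, as an engineer would, in place of code of your own. Each camera call takes 0.05 s, during which the arm holds its last target.

### The job

The loose wooden blocks beside the small glue-up clamp are to be dry-clamped in one row: turn the clamp's lock lever open, then draw the clamping head fully back, then lift the stop bar out of its notches and drop it squarely into the pair of notches marked with as many dots as there are blocks. Then lay all the blocks flat on the bed between head and stop, side by side along the clamp with their long sides towards each other and centred across it, push the head up until the row is snug between head and stop with no gaps, and last turn the lever back to locked. Leave the sanding block, the roll of tape and the wax pot where they are.

Things in the scene. Friction and masses are not known exactly. Their poses are not given: they have to be found in the camera images.
- clamp: Small plywood glue-up clamp fixed to the bench; place and turn differ from start to start. Board 170 (x) x 312 (y) x 12 mm. Origin: centre of its underside; x across the row (away from the robot), y along the row, z up. Head at the -y end, between two aluminium guideways (top z 26 mm, at x = -40 and +40 mm, y below -48 mm); notched rails over the rest.
- bed (a point): Point on the cork-covered bed (board's top, 12 mm over the bench), at y = +52 mm in the clamp's frame, midway between the two notched rails. The rails run along y at x = -62 and +62 mm, 12 mm thick, so the bed between them is 112 mm wide. Axes as the clamp's.
- notch_1 (a point): Midway between the pair of notches with one dot, at y = +11 mm in the clamp's frame, 18 mm over the bench (the notches' floor). Pairs with 2, 3, 4 and 5 dots follow every 30 mm along +y. Black dots on the board's -x edge. Each notch is 19 mm wide; the pointed teeth between reach 35.5 mm over the bench. Axes as the clamp's.
- stop_bar: Loose dark wooden bar, 148 (x) x 14 (y) x 22 mm, 0.22 kg, lying across both rails with its ends in a pair of notches (2.5 mm play each way along the row, 5 mm across). Origin: centre of the underside of its ends, 18 mm over the bench when seated. Its middle, 102 mm long, reaches 4 mm lower. Starts in the pair with one dot. Same either way round.
- stop_grip (a point): Point on the stop bar's upright grip block (36 (x) x 14 (y) mm, in the middle of the bar, from 22 to 48 mm above the bar's origin), 36 mm above the bar's origin. Axes as the bar's.
- clamp_head (a joint): Slide of the clamping head along the clamp's +y, in m: 0 fully back, 0.030 fully forward (towards the stop). Stiff (about 4 N), stays where it is left, whether the lever is locked or not; it starts some way forward. The head is a wooden block 60 (x) x 80 (y) mm, top 40.5 mm over the bench.
- head_face (a point): Centre of the clamping head's pressing face (60 mm wide, 12.5 to 40.5 mm over the bench), 26.5 mm over the bench; moves with the head. At joint value q it lies at y = q - 48 mm in the clamp's frame. Axes as the clamp's.
- head_grip (a point): Point in the upright grip post on the head (20 (x) x 18 (y) mm, from 40 to 68 mm over the bench), 59.5 mm over the bench and 22 mm behind the pressing face.
- clamp_lever (a joint): Lock lever on top of the head, turning about a vertical axis, in rad: 0 locked (it points to the clamp's -x, towards the robot), 1.571 open (it points to the clamp's -y, away from the row); grows anticlockwise seen from above. Light friction (about 1 N at the knob), stays where it is left. Starts locked or almost.
- lever_knob (a point): Point on the round black knob (14 mm diameter, upright, from 44 to 68 mm over the bench) at the lever's end, 62 mm from the lever's axis; this point is 60.5 mm over the bench. The lever's arm below it is 12 mm wide, its top 50.5 mm over the bench.
- lever_hinge (a point): Point on the lever's axis, on the head, 62 mm behind the pressing face.
- block_1: Wooden block 1 of up to four alike (two to four are there; the others are absent), 30 (x) x 50 (y) x 30 (z) mm, 45 g, lying on the bench beside the clamp, turned at random. Origin at the centre of its underside, the 50 mm length along its y.
- block_1_mid (a point): Centre of block 1. Axes as the block's.
- block_2: Wooden block 2 of up to four alike (two to four are there; the others are absent), 30 (x) x 50 (y) x 30 (z) mm, 45 g, lying on the bench beside the clamp, turned at random. Origin at the centre of its underside, the 50 mm length along its y.
- block_2_mid (a point): Centre of block 2. Axes as the block's.
- block_3: Wooden block 3 of up to four alike (two to four are there; the others are absent), 30 (x) x 50 (y) x 30 (z) mm, 45 g, lying on the bench beside the clamp, turned at random. Origin at the centre of its underside, the 50 mm length along its y.
- block_3_mid (a point): Centre of block 3. Axes as the block's.
- block_4: Wooden block 4 of up to four alike (two to four are there; the others are absent), 30 (x) x 50 (y) x 30 (z) mm, 45 g, lying on the bench beside the clamp, turned at random. Origin at the centre of its underside, the 50 mm length along its y.
- block_4_mid (a point): Centre of block 4. Axes as the block's.
- sanding: Cork sanding block 57 x 87 x 29 mm lying in front of the clamp (not part of the job). Origin at the centre of its underside.
- tape_roll: Roll of masking tape, 100 mm across, 25 mm high, in front of the clamp (not part of the job). Origin at the centre of its underside.
- wax: Round pot with a white lid, 90 mm across, 32 mm high, behind and to the left (not part of the job). Origin at the centre of its underside.
There are look-alikes about, which are no part of the job. What is shaped like the block_3 but grey is not meant. Leave any yellow look-alike of the block_4 alone.

How it is judged (in metres and radians):
On the way, in this order (a step that is already met when the one before it is completed fails the run):
1. the lock lever is turned open (value of joint clamp_lever above 1.3 rad), for 0.2 s.
2. the clamping head is drawn fully back (value of joint clamp_head below 0.004 m), for 0.2 s.
3. the stop bar sits square in another pair of notches (two, three or four dots) ((y of stop_bar in the frame of clamp between 0.036 and 0.046 m or y of stop_bar in the frame of clamp between 0.066 and 0.076 m or y of stop_bar in the frame of clamp between 0.096 and 0.106 m) and x of stop_bar in the frame of clamp between -0.009 and 0.009 m and z of stop_bar in the frame of clamp between 0.015 and 0.0205 m and angle between stop_bar's own z axis and vertical below 0.08 rad and angle between the x axis of stop_bar and the x axis of clamp, either way round below 0.1 rad and linear speed of stop_bar below 0.02 m/s), for 0.2 s.
4. all the blocks lie flat on the bed between head and stop (x of block_1_mid in the frame of clamp between -0.012 and 0.012 m and z of block_1_mid in the frame of clamp between 0.022 and 0.031 m and y of each of block_1_mid, block_2_mid, block_3_mid, block_4_mid in the frame of head_face above 0.012 m and ((y of stop_bar in the frame of clamp between 0.036 and 0.046 m and y of block_1_mid in the frame of clamp below 0.025 m) or (y of stop_bar in the frame of clamp between 0.066 and 0.076 m and y of block_1_mid in the frame of clamp below 0.055 m) or (y of stop_bar in the frame of clamp between 0.096 and 0.106 m and y of block_1_mid in the frame of clamp below 0.085 m)) and angle between the y axis of each of block_1, block_2, block_3, block_4 and the x axis of clamp, either way round below 0.2 rad and x of block_2_mid in the frame of clamp between -0.012 and 0.012 m and z of block_2_mid in the frame of clamp between 0.022 and 0.031 m and ((y of stop_bar in the frame of clamp between 0.036 and 0.046 m and y of block_2_mid in the frame of clamp below 0.025 m) or (y of stop_bar in the frame of clamp between 0.066 and 0.076 m and y of block_2_mid in the frame of clamp below 0.055 m) or (y of stop_bar in the frame of clamp between 0.096 and 0.106 m and y of block_2_mid in the frame of clamp below 0.085 m)) and x of block_3_mid in the frame of clamp between -0.012 and 0.012 m and z of block_3_mid in the frame of clamp between 0.022 and 0.031 m and ((y of stop_bar in the frame of clamp between 0.036 and 0.046 m and y of block_3_mid in the frame of clamp below 0.025 m) or (y of stop_bar in the frame of clamp between 0.066 and 0.076 m and y of block_3_mid in the frame of clamp below 0.055 m) or (y of stop_bar in the frame of clamp between 0.096 and 0.106 m and y of block_3_mid in the frame of clamp below 0.085 m)) and x of block_4_mid in the frame of clamp between -0.012 and 0.012 m and z of block_4_mid in the frame of clamp between 0.022 and 0.031 m and ((y of stop_bar in the frame of clamp between 0.036 and 0.046 m and y of block_4_mid in the frame of clamp below 0.025 m) or (y of stop_bar in the frame of clamp between 0.066 and 0.076 m and y of block_4_mid in the frame of clamp below 0.055 m) or (y of stop_bar in the frame of clamp between 0.096 and 0.106 m and y of block_4_mid in the frame of clamp below 0.085 m))), for 0.2 s.
5. the head is pushed up and the row is snug between head and stop (all of step 4 and y of any of block_1_mid, block_2_mid, block_3_mid, block_4_mid in the frame of head_face below 0.0185 m and (y of block_1_mid in the frame of stop_bar between -0.0255 and 0.0255 m or y of block_2_mid in the frame of stop_bar between -0.0255 and 0.0255 m or y of block_3_mid in the frame of stop_bar between -0.0255 and 0.0255 m or y of block_4_mid in the frame of stop_bar between -0.0255 and 0.0255 m) and (y of block_1_mid in the frame of head_face below 0.0185 m or distance between block_1_mid and block_2_mid below 0.0345 m or distance between block_1_mid and block_3_mid below 0.0345 m or distance between block_1_mid and block_4_mid below 0.0345 m) and (y of block_1_mid in the frame of stop_bar between -0.0255 and 0.0255 m or distance between block_1_mid and block_2_mid below 0.0345 m or distance between block_1_mid and block_3_mid below 0.0345 m or distance between block_1_mid and block_4_mid below 0.0345 m) and (y of block_2_mid in the frame of head_face below 0.0185 m or distance between block_2_mid and block_1_mid below 0.0345 m or distance between block_2_mid and block_3_mid below 0.0345 m or distance between block_2_mid and block_4_mid below 0.0345 m) and (y of block_2_mid in the frame of stop_bar between -0.0255 and 0.0255 m or distance between block_2_mid and block_1_mid below 0.0345 m or distance between block_2_mid and block_3_mid below 0.0345 m or distance between block_2_mid and block_4_mid below 0.0345 m) and (y of block_3_mid in the frame of head_face below 0.0185 m or distance between block_3_mid and block_1_mid below 0.0345 m or distance between block_3_mid and block_2_mid below 0.0345 m or distance between block_3_mid and block_4_mid below 0.0345 m) and (y of block_3_mid in the frame of stop_bar between -0.0255 and 0.0255 m or distance between block_3_mid and block_1_mid below 0.0345 m or distance between block_3_mid and block_2_mid below 0.0345 m or distance between block_3_mid and block_4_mid below 0.0345 m) and (y of block_4_mid in the frame of head_face below 0.0185 m or distance between block_4_mid and block_1_mid below 0.0345 m or distance between block_4_mid and block_2_mid below 0.0345 m or distance between block_4_mid and block_3_mid below 0.0345 m) and (y of block_4_mid in the frame of stop_bar between -0.0255 and 0.0255 m or distance between block_4_mid and block_1_mid below 0.0345 m or distance between block_4_mid and block_2_mid below 0.0345 m or distance between block_4_mid and block_3_mid below 0.0345 m) and value of joint clamp_head above 0.006 m), for 0.2 s.
6. the lever is turned back to locked (value of joint clamp_lever below 0.15 rad), for 0.2 s.
At the end, for the whole second after the job is handed in: The stop bar is down in the notches that suit the number of blocks; all blocks lie flat on the bed between head and stop, within 12 mm of the middle line and 0.2 rad of square; no gap over about 3 mm in the row; lever within 0.15 rad of locked; all at rest (all of step 3 and all of step 5 and value of joint clamp_lever below 0.15 rad and value of joint clamp_head below 0.0297 m and linear speed of each of block_1, block_2, block_3, block_4 below 0.02 m/s); the robot touches nothing.
It fails at once if the sanding block is pushed more than 30 mm from its place (distance of sanding from where it was at the start of the episode above 0.03 m).
It fails at once if the roll of tape is pushed more than 30 mm from its place (distance of tape_roll from where it was at the start of the episode above 0.03 m).
It fails at once if the wax pot is pushed more than 30 mm from its place (distance of wax from where it was at the start of the episode above 0.03 m).
Of block_1, block_2, block_3, block_4 only 2 to 4 are there at a start; the rules pass over those that are not, and their reading is None.
At some moment in a run one of block_1, block_2, block_3, block_4 may be knocked a few centimetres aside while the robot is not near it.
Once in a run the grip may slacken for a moment while it holds something.
It also fails if it takes over 210 s, if anything falls off the work surface, if the arm or the gripper's body presses on something with over 40 N, if the wrist force passes 120 N, or if a joint passes its speed limit or range.

## Working session

There is one attempt and no reset: what is moved stays moved. The work goes in short steps, each a Python script; the robot and the scene stay as the last script left them, time stands still between calls to the robot, and variables do not carry over. Pictures are saved under pics/ and viewed, and the job is handed in when it is done.

```bash
ls -la; mkdir -p pics; python3 - <<'E'
from rig import manip
import cv2
print(manip.read_clock(), manip.pinch_z, manip.read_tool_pos(), manip.read_ee_rot())
for n in ("scene","top","wrist"):
    m=manip.camera_model(n); print(n,m)
    cv2.imwrite(f"pics/a_{n}.png",manip.grab_frame(n))
E
```

```text
total 12
drwxr-xr-x  3 agent agent 4096 Dec  7 08:11 .
drwxr-xr-x 23 root  root  4096 Dec  7 08:11 ..
drwxr-xr-x  2 agent agent 4096 Dec  7 08:11 pics
0.0 78.39999999999999 [141.37994774 556.73811098 301.50171468] [[ 2.46228895e-01  9.69211326e-01 -8.58270568e-04]
 [ 9.69209142e-01 -2.46230184e-01 -2.08211481e-03]
 [-2.22934138e-03 -3.19166851e-04 -9.99997464e-01]]
scene {'fovy': 57.97437463679535, 'cx': 319.5983763476607, 'cy': 235.0775314832157, 'origin': array([  35.50550671, -443.9978004 ,  752.012917  ]), 'orientation': array([[ 0.57679241, -0.60358683,  0.55044841],
       [-0.8168787 , -0.42251392,  0.39267185],
       [-0.00443945, -0.67613972, -0.73676005]])}
top {'fovy': 57.96051268907036, 'cx': 325.63236975704325, 'cy': 237.95934284743012, 'origin': array([ 342.83374098,  -92.4809758 , 1243.47017321]), 'orientation': array([[ 0.01328167, -0.98267389,  0.18486651],
       [-0.99985822, -0.01113811,  0.01262889],
       [-0.01035102, -0.18500804, -0.98268249]])}
wrist {'fovy': 70.3736968987245, 'cx': 313.0374790552194, 'cy': 235.4828033403003, 'origin': array([ 66.13102268, 576.510988  , 384.45334857]), 'orientation': array([[ 0.24688172,  0.93390566,  0.25859163],
       [ 0.96904299, -0.23730729, -0.06812433],
       [-0.00225602,  0.26740506, -0.96358157]])}
```

View pics/a_scene.png

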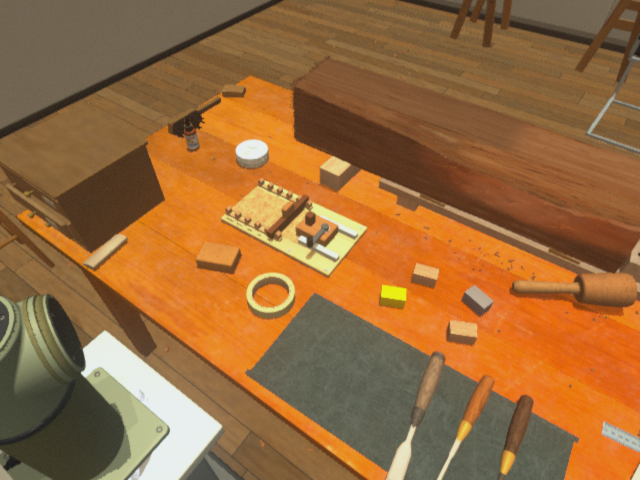

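View pics/a_top.png

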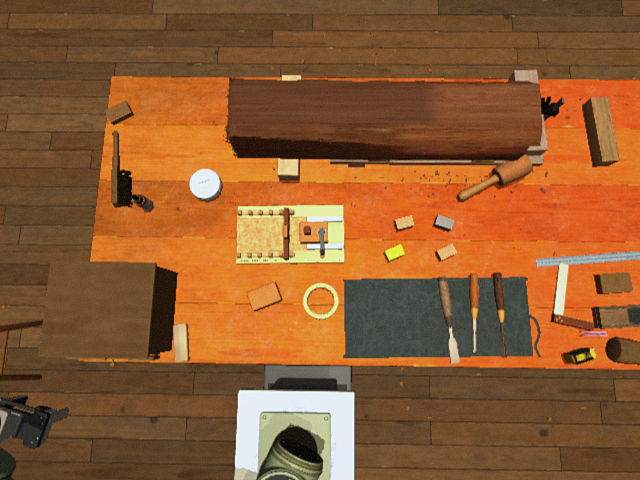

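View pics/a_wrist.png

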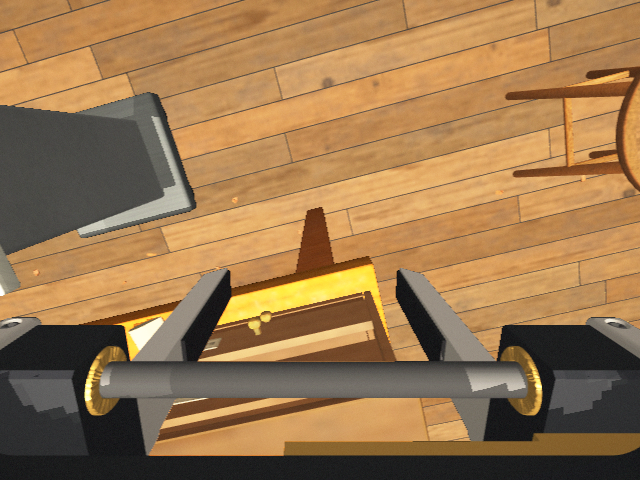

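The scene and top views show the clamp at top (290,234). Two wooden blocks are at (404,222) and (446,252). The grey look-alike is at (444,222), the yellow one at (394,253), and a larger light offcut is at (288,168). I'll look closer with the wrist camera next.

```bash
cat > h.py <<'E'
from rig import manip
import numpy as np, cv2
def ray(m,u,v):
    f=240/np.tan(np.radians(m['fovy']/2))
    d=m['orientation']@np.array([(u-m['cx'])/f,(v-m['cy'])/f,1.0]); return np.array(m['origin']),d
def pt(m,u,v,z):
    o,d=ray(m,u,v); return o+d*(z-o[2])/d[2]
def proj(m,p):
    f=240/np.tan(np.radians(m['fovy']/2))
    c=(np.atleast_2d(p)-m['origin'])@m['orientation']
    return np.c_[c[:,0]/c[:,2]*f+m['cx'],c[:,1]/c[:,2]*f+m['cy']]
def R(a):  # tool down, jaw axis (tool x) at angle a from world x
    c,s=np.cos(a),np.sin(a)
    return np.array([[c,s,0],[s,-c,0],[0,0,-1.]])
E
python3 - <<'E'
from h import *
m=manip.camera_model('top')
for n,u,v,z in [('clampTL',237,206,12),('TR',343,206,12),('BR',343,263,12),('BL',237,263,12),('b1',404,222,30),('b2',446,252,30),('grey',444,222,30),('yel',394,253,30),('offcut',288,168,50),('sand',265,296,29),('tape',321,300,25),('wax',205,184,32)]:
    print(n,pt(m,u,v,z).round())
im=cv2.imread('pics/a_top.png')
cv2.imwrite('pics/a_topz.png',cv2.resize(im[140:320,160:500],None,fx=2.3,fy=2.3,interpolation=cv2.INTER_CUBIC))
E
```

```text
clampTL [667. 185.  12.]
TR [ 670. -126.   12.]
BR [ 502. -127.   12.]
BL [499. 176.  12.]
b1 [ 620. -301.   30.]
b2 [ 535. -417.   30.]
grey [ 621. -415.   30.]
yel [ 530. -271.   30.]
offcut [772.  34.  50.]
sand [405.  90.  29.]
tape [396. -66.  25.]
wax [727. 278.  32.]
```

View pics/a_topz.png

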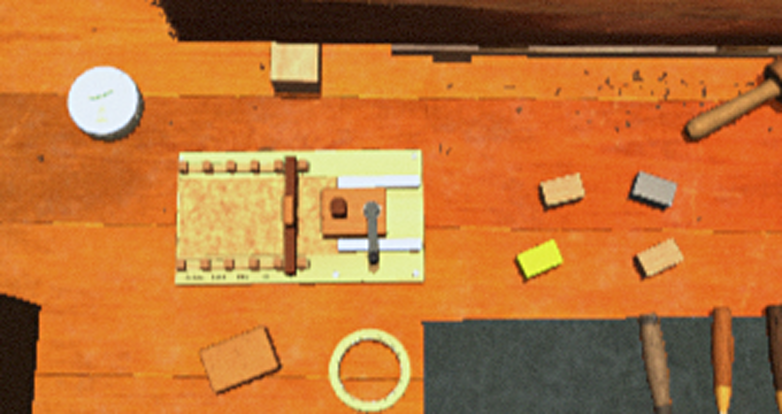

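```bash
python3 - <<'E'
from h import *
import json
P=[('clamp',[640,30,250]),('blk',[640,-340,250])]
for n,p in P:
    manip.reach(p,R(np.pi/2)); manip.dwell(0.3)
    m=manip.camera_model('wrist'); im=manip.grab_frame('wrist')
    cv2.imwrite(f'pics/b_{n}.png',im); json.dump({k:np.array(v).tolist() for k,v in m.items()},open(f'pics/b_{n}.json','w'))
    print(manip.read_clock(),manip.read_tool_pos(),manip.read_joint_positions(),m['origin'])
E
```

```text
3.075 [639.95836498  30.3606532  250.03463615] [-8.75687826e-02  3.86715508e-01  1.42250603e+00  5.51103667e-05
  1.33234904e+00 -1.65889247e+00] [562.22175526  30.693983   332.86965822]
4.8083 [ 640.35395497 -339.16757912  250.14784554] [-6.06338896e-01  5.59718304e-01  1.17315488e+00  2.64687210e-05
  1.40857802e+00 -2.17831355e+00] [ 562.70875902 -338.7190617   332.96633685]
```

View pics/b_clamp.png

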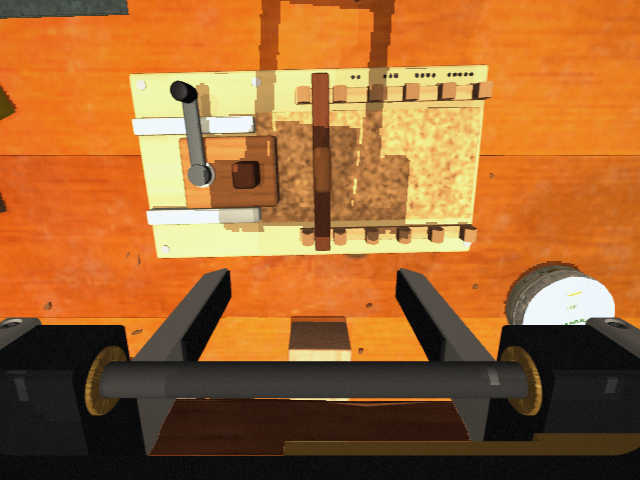

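View pics/b_blk.png

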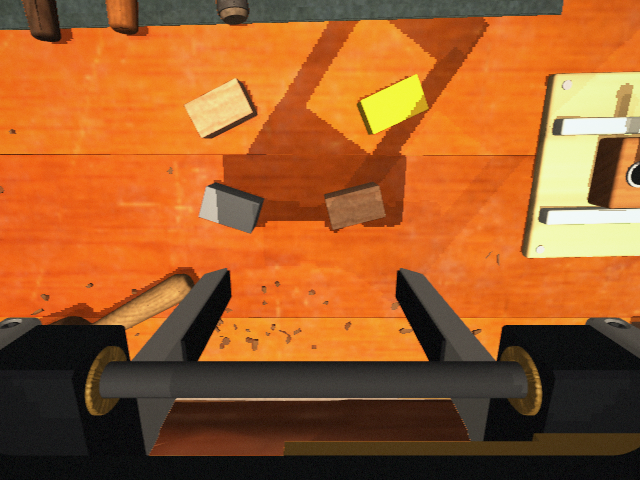

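```bash
cat >> h.py <<'E'
import json
from scipy.optimize import least_squares
def cam(n):
    return {k:np.array(v) for k,v in json.load(open(n)).items()}
def T2(pose,loc):
    x,y,a=pose; loc=np.atleast_2d(np.array(loc,float)); c,s=np.cos(a),np.sin(a)
    return np.c_[x+c*loc[:,0]-s*loc[:,1], y+s*loc[:,0]+c*loc[:,1], loc[:,2]]
def fit(m,loc,pix,x0):
    r=least_squares(lambda p:(proj(m,T2(p,loc))-pix).ravel(),x0,x_scale=[1,1,.01]); return r.x,np.sqrt((r.fun**2).mean())
E
python3 - <<'E'
from h import *
a=cv2.imread('pics/b_clamp.png'); b=cv2.imread('pics/b_blk.png')
cv2.imwrite('pics/c1.png',cv2.resize(a[55:265,120:320],None,fx=2.85,fy=2.85,interpolation=cv2.INTER_CUBIC))
cv2.imwrite('pics/c2.png',cv2.resize(a[55:265,300:500],None,fx=2.85,fy=2.85,interpolation=cv2.INTER_CUBIC))
cv2.imwrite('pics/c3.png',cv2.resize(b[65:245,175:435],None,fx=3,fy=3,interpolation=cv2.INTER_CUBIC))
m=cam('pics/b_clamp.json')
p=pt(m,289,317,0);q=pt(m,348,317,0);print('offcut',p,q)
for h in (30,40,50,60,70):print(h,proj(m,[p[0],p[1],h]))
E
```

```text
offcut [746.71661617   4.56914727   0.        ] [746.7174582   68.72175212   0.        ]
30 [[286.96469476 331.91849542]]
40 [[286.20740342 337.46933228]]
50 [[285.40478397 343.35241769]]
60 [[284.55264114 349.59850236]]
70 [[283.64624547 356.24225255]]
```

View pics/c1.png

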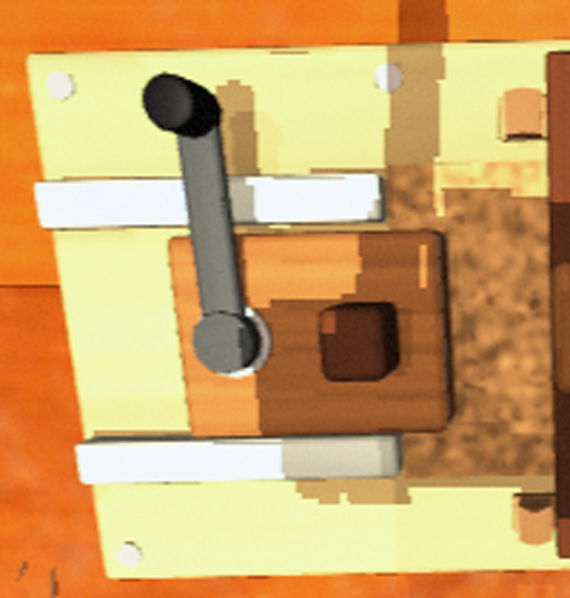

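View pics/c2.png

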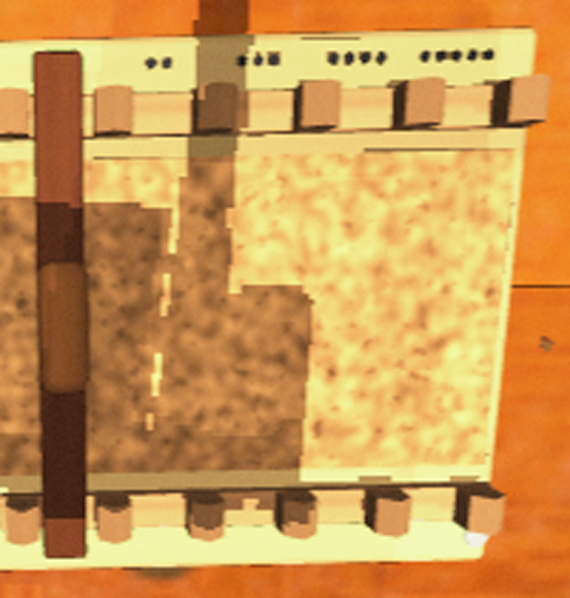

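View pics/c3.png

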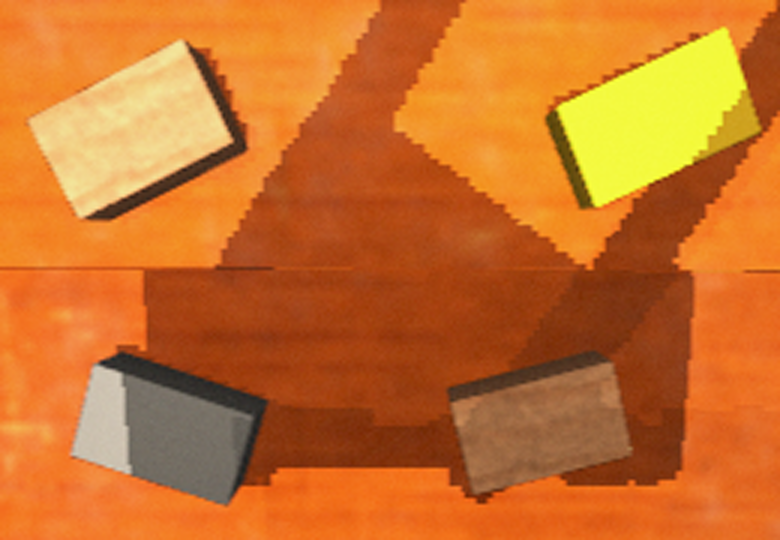

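```bash
python3 - <<'E'
from h import *
m=cam('pics/b_clamp.json'); mb=cam('pics/b_blk.json')
C,e=fit(m,[[-85,-156,12],[85,-156,12],[-85,156,12],[85,156,12]],np.array([[129.8,73.9],[157.2,257.8],[488.1,65.5],[469.5,250.4]]),[585,27,0]);print('clamp',C,e)
def tocl(p):
    c,s=np.cos(C[2]),np.sin(C[2]); d=np.array(p)[:2]-C[:2]; return np.array([c*d[0]+s*d[1],-s*d[0]+c*d[1]])
for u,v in [(278.6,137.5),(277.9,205.9),(178.9,139.2),(187.4,207.6)]: print('head',tocl(pt(m,u,v,40.5)))
for u,v in [(33,52),(80,52),(45,557),(87,557)]: print('stop',tocl(pt(m,300+u/2.85,55+v/2.85,40)))
print('knob',tocl(pt(m,120+168/2.85,55+102/2.85,68)),'hinge',tocl(pt(m,120+224/2.85,55+343/2.85,54)))
A,e=fit(mb,[[-15,25,30],[-15,-25,30],[15,-25,30],[15,25,30]],np.array([[325,199],[379,185.7],[385,216.7],[334.3,229.7]]),[620,-300,np.pi]);print('B',A,e)
A,e=fit(mb,[[-15,25,30],[-15,-25,30],[15,-25,30],[15,25,30]],np.array([[184.3,105],[236.7,78.3],[252.7,112.7],[202.3,137.7]]),[535,-410,np.pi]);print('A',A,e)
mt=manip.camera_model('top')
print(proj(mt,T2(C,[[-85,-156,12],[85,-156,12],[-85,156,12],[85,156,12]])))
E
```

```text
clamp [5.87363556e+02 2.86241382e+01 2.28415520e-02] 1.412759178834918
head [-28.43489793 -25.70420423]
head [ 28.71903356 -29.16942105]
head [ -28.96739214 -108.15208279]
head [  28.41762431 -108.10661777]
stop [-76.49733725   2.67688086]
stop [-76.200463    15.67783511]
stop [70.36205355  2.96154055]
stop [70.66641474 16.28081115]
knob [-62.15882251 -93.37912294] hinge [ -0.30403816 -90.6940283 ]
B [ 621.88216366 -299.99208686    3.40840453] 22.7379970653304
A [ 537.66991788 -417.46661559    3.57062621] 26.999810639591253
[[343.70289399 261.70896696]
 [342.70175921 204.18063792]
 [234.86127424 262.88939195]
 [236.55077772 205.45030223]]
```

```bash
python3 - <<'E'
from h import *
mb=cam('pics/b_blk.json')
L=[[-15,-25,30],[-15,25,30],[15,25,30],[15,-25,30]]
print('B',fit(mb,L,np.array([[325,199],[379,185.7],[385,216.7],[334.3,229.7]]),[620,-300,0.2]))
print('A',fit(mb,L,np.array([[184.3,105],[236.7,78.3],[252.7,112.7],[202.3,137.7]]),[535,-410,0.3]))
E
```

```text
B (array([ 6.21145619e+02, -3.00103517e+02,  2.57344381e-01]), np.float64(0.7909209307006411))
A (array([ 5.36908540e+02, -4.17593277e+02,  4.30863300e-01]), np.float64(0.6224326911910749))
```

```bash
cat >> h.py <<'E'
C=np.array([587.4,28.6,0.0228])
def W(x,y,z): # clamp -> world
    return T2(C,[[x,y,z]])[0]
def snap(n,cam='wrist'):
    m=manip.camera_model(cam); im=manip.grab_frame(cam)
    cv2.imwrite(f'pics/{n}.png',im); json.dump({k:np.array(v).tolist() for k,v in m.items()},open(f'pics/{n}.json','w')); return m,im
def st(s=''): print(s,round(manip.read_clock(),1),manip.read_tool_pos().round(1),manip.read_ft_force().round(1),'grip',round(94*manip.read_grip_width(),1))
E
python3 - <<'E'
from h import *
hy=-90.3; th0=0.03; yaw=C[2]
def kn(th,z): return W(-62*np.cos(th),hy-62*np.sin(th),z)
Rr=lambda th:R(-np.pi/2+yaw+th)
manip.command_gripper(0.43,15)
manip.reach(kn(th0,230),Rr(0)); st()
manip.move_l(kn(th0,150.5),v=120,guard=8); st('down')
manip.command_gripper(0.0,12); st('grip')
for th in np.linspace(th0,1.53,8)[1:]:
    print(manip.move_l(kn(th,150.5),Rr(th),v=60,guard=25)); st(round(th,2))
manip.command_gripper(0.43); st()
manip.move_l(kn(1.53,230),v=150); 
manip.reach(W(55,-50,250),R(np.pi/2)); manip.dwell(.2); snap('d1'); st()
E
```

```text
8.7 [527.7 -65.1 230.1] [ 0.  -0.5 -0.1] grip 40.4
down 9.5 [528.1 -65.1 151.1] [0.6 0.4 0.3] grip 40.5
grip 10.0 [527.8 -65.1 151. ] [-1.4 -0.7  1.7] grip 13.5
False
0.24 10.4 [529.8 -78.4 150.9] [-1.4 -1.1  3.5] grip 13.7
False
0.46 10.8 [534.4 -90.7 150.9] [-2.3 -2.5  6.1] grip 13.2
False
0.67 11.1 [ 541.6 -101.6  150.8] [-2.9 -2.3  5.2] grip 13.6
False
0.89 11.5 [ 551.1 -111.   150.8] [-3.1 -4.   5.9] grip 13.7
False
1.1 11.9 [ 562.9 -117.9  150.8] [-2.4 -4.1  4.5] grip 13.4
False
1.32 12.3 [ 575.5 -122.   150.8] [-1.5 -3.2  4.3] grip 13.6
False
1.53 12.6 [ 588.6 -123.4  150.8] [-0.8 -2.3  4.4] grip 13.4
 13.3 [ 588.3 -123.6  150.4] [0.6 0.1 0.7] grip 40.6
 15.5 [643.4 -20.5 249.9] [-0.3 -0.6 -0.2] grip 40.6
```

View pics/d1.png

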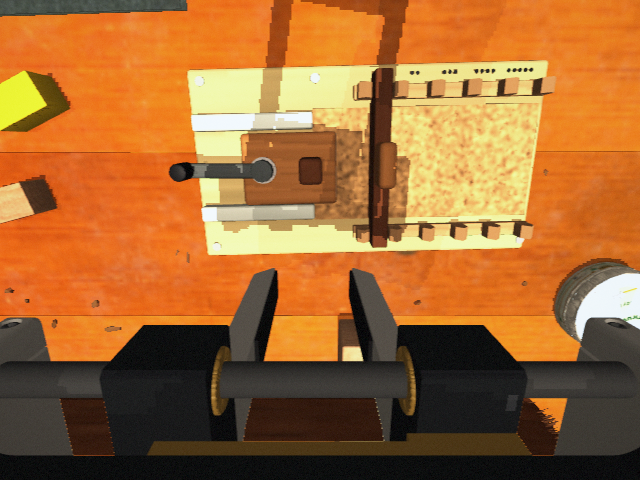

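```bash
python3 - <<'E'
from h import *
m=cam('pics/d1.json')
def tocl(p):
    c,s=np.cos(C[2]),np.sin(C[2]); d=np.array(p)[:2]-C[:2]; return np.array([c*d[0]+s*d[1],-s*d[0]+c*d[1]])
for u,v in [(336,132),(336,203)]: print('head',tocl(pt(m,u,v,40.5)))
print('post',tocl(pt(m,311,171,68)))
yaw=C[2]; py=-50
manip.command_gripper(0.5,30)
manip.reach(W(0,py,220),R(yaw)); 
manip.move_l(W(0,py,142),v=120,guard=8); st('down')
manip.command_gripper(0.0,30); st('grip')
print(manip.move_l(W(0,-73,142),v=40,guard=18)); st('drawn')
manip.command_gripper(0.5); st()
manip.move_l(W(0,-72,220)); 
manip.reach(W(55,-20,250),R(np.pi/2)); manip.dwell(.2); m,im=snap('d2'); st()
E
```

```text
head [-29.56808038 -29.20575633]
head [ 29.39981694 -29.57838997]
post [ -0.78784734 -50.33654563]
down 18.0 [589.1 -21.5 142.6] [ 0.  -0.2 -0.1] grip 47.3
grip 18.5 [588.  -21.5 142.5] [-4.8  0.2  5.6] grip 20.0
False
drawn 19.2 [588.5 -41.5 142.5] [-4.   7.7  6.3] grip 19.8
 19.9 [589.1 -44.6 141.9] [-1.1  0.1  0.4] grip 46.7
 22.1 [642.7   9.7 249.9] [-0.7 -0.2 -0.5] grip 47.2
```

View pics/d2.png

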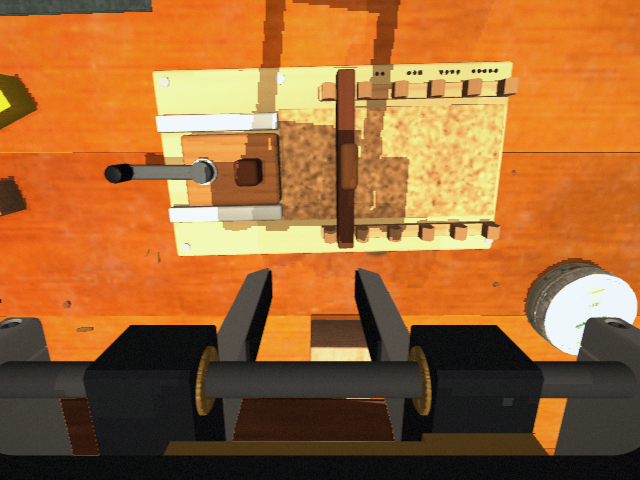

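```bash
cat >> h.py <<'E'
def tocl(p):
    c,s=np.cos(C[2]),np.sin(C[2]); d=np.array(p)[:2]-C[:2]; return np.array([c*d[0]+s*d[1],-s*d[0]+c*d[1]]).round(1)
E
python3 - <<'E'
from h import *
m=cam('pics/d2.json')
for u,v in [(280,134),(280.5,205)]: print('head',tocl(pt(m,u,v,40.5)))
for u,v in [(152,72),(512,62),(179,256),(493,248)]: print('board',tocl(pt(m,u,v,12)))
for u,v in [(337,70),(354,70),(338.5,247),(353.5,247)]: print('stop',tocl(pt(m,u,v,40)))
for u,v in [(341,144),(356,144),(341,188),(356,188)]: print('grip',tocl(pt(m,u,v,66)))
im=cv2.imread('pics/d2.png'); cv2.imwrite('pics/d2z.png',cv2.resize(im[55:265,260:460],None,fx=2.85,fy=2.85,interpolation=cv2.INTER_CUBIC))
E
```

```text
head [-29.1 -45.1]
head [ 30.  -47.6]
board [ -83.6 -155.5]
board [-84.  153.9]
board [  84.  -153.9]
board [ 83.1 157.2]
stop [-76.2   2.1]
stop [-75.9  15.4]
stop [69.6  2.7]
stop [69.9 16.2]
grip [-20.2   3. ]
grip [-20.   14.4]
grip [13.  3.]
grip [13.3 14.7]
```

View pics/d2z.png

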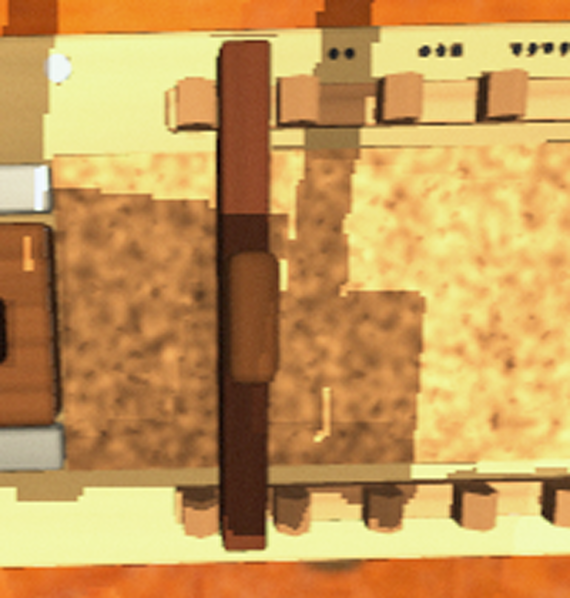

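Head face reads about y=-46, so it should be near fully back, but the margin is thin. I'll confirm by pushing the post backwards until it stops hard.

```bash
python3 - <<'E'
from h import *
yaw=C[2]
manip.command_gripper(0.0,20)
manip.reach(W(0,-46,200),R(yaw)); manip.move_l(W(0,-46,145),v=120,guard=8); st('down')
print(manip.move_l(W(0,-62,145),v=25,guard=14)); st('push')
print(tocl(manip.read_tool_pos()))
manip.move_l(W(0,-46,145),v=60); manip.move_l(W(0,-46,200))
st()
E
```

```text
down 24.9 [588.7 -17.4 145.1] [ 0.7 -0.1  0.6] grip 0.3
True
push 25.3 [588.9 -24.4 145.6] [1.  1.2 0.9] grip 0.4
[  0.3 -53. ]
 26.1 [588.3 -17.4 199.9] [-0.3 -0.2 -0.7] grip 0.8
```

```bash
python3 - <<'E'
from h import *
m=cam('pics/d2.json'); 
for u,v in [(341,54),(440,51),(534,48)]: print(tocl(pt(m,260+u/2.85,55+v/2.85,12)))
m1=cam('pics/b_clamp.json')
for u,v in [(158,62),(259,59),(357,57),(457,55)]: print(tocl(pt(m1,300+u/2.85,55+v/2.85,12)))
m=cam('pics/d1.json')
im=cv2.imread('pics/d1.png'); cv2.imwrite('pics/d1z.png',cv2.resize(im[55:115,340:560],None,fx=3.6,fy=3.6,interpolation=cv2.INTER_CUBIC))
E
```

```text
[-77.3  40.8]
[-77.5  70.8]
[-77.6  99.2]
[-77.8  40.6]
[-77.9  71.3]
[-77.8 101. ]
[-77.7 131.3]
```

View pics/d1z.png

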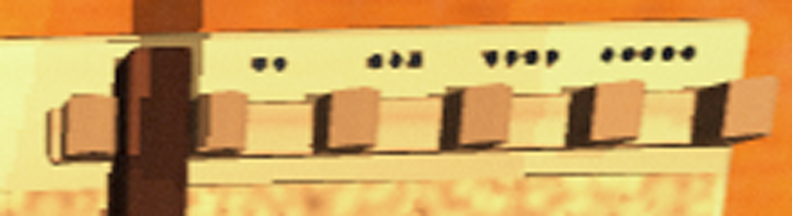

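```bash
python3 - <<'E'
from h import *
yaw=C[2]; Rr=R(np.pi/2+yaw)
manip.command_gripper(0.45,40)
manip.reach(W(-3.3,9.5,200),Rr)
print(manip.move_l(W(-3.3,9.5,134),v=100,guard=8)); st('down')
manip.command_gripper(0.0,40); st('grip')
manip.move_l(W(-3.3,10,180),v=100); st('lift')
manip.move_l(W(0,41,180),v=100); manip.dwell(.2); st('over')
manip.move_l(W(0,41,142),v=80,guard=10); st('near')
print(manip.move_l(W(0,41,133),v=25,guard=10)); st('seated?')
print(tocl(manip.read_tool_pos()))
E
```

```text
False
down 29.0 [584.3  38.  134.4] [ 1.4 -0.1  0.5] grip 42.3
grip 29.6 [584.1  38.  134.4] [-0.2 -0.2  1. ] grip 13.7
lift 30.2 [583.6  38.6 179.8] [-0.5  0.3 -2.1] grip 13.7
over 30.8 [586.4  69.2 179.9] [-1.   0.2 -1.1] grip 14.0
near 31.5 [586.3  69.6 141.5] [-0.2 -0.3 -2.3] grip 13.8
True
seated? 31.9 [587.   69.6 134.4] [-0.4 -0.2  4.4] grip 13.9
[ 0.6 41. ]
```

```bash
python3 - <<'E'
from h import *
manip.command_gripper(0.45); manip.move_l(W(0,41,210),v=150); 
manip.reach(W(55,0,250),R(np.pi/2)); manip.dwell(.1); snap('e1'); 
manip.reach([640,-340,250],R(np.pi/2)); manip.dwell(.1); snap('e2'); st()
a=cv2.imread('pics/e1.png'); b=cv2.imread('pics/e2.png')
cv2.imwrite('pics/e1z.png',cv2.resize(a[55:265,200:500],None,fx=2.6,fy=2.6,interpolation=cv2.INTER_CUBIC))
cv2.imwrite('pics/e2z.png',cv2.resize(b[65:245,175:435],None,fx=3,fy=3,interpolation=cv2.INTER_CUBIC))
E
```

```text
35.2 [ 640.7 -338.2  250.2] [0.1 0.8 0.4] grip 41.8
```

View pics/e1z.png

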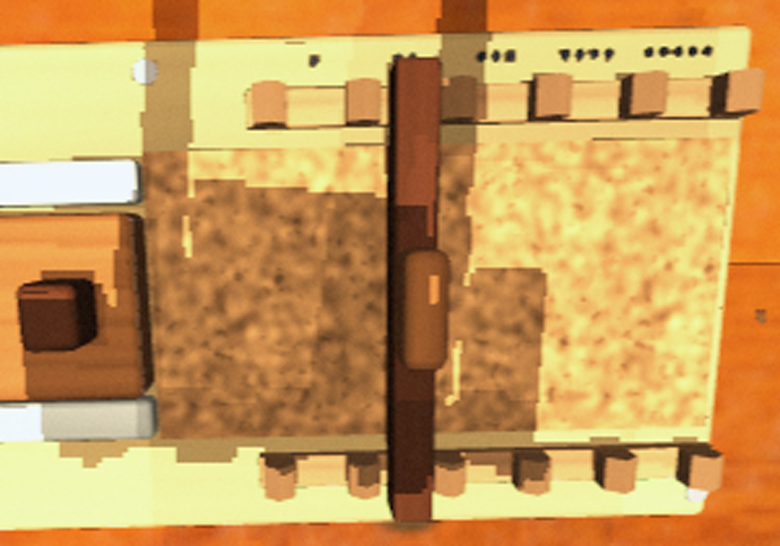

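View pics/e2z.png

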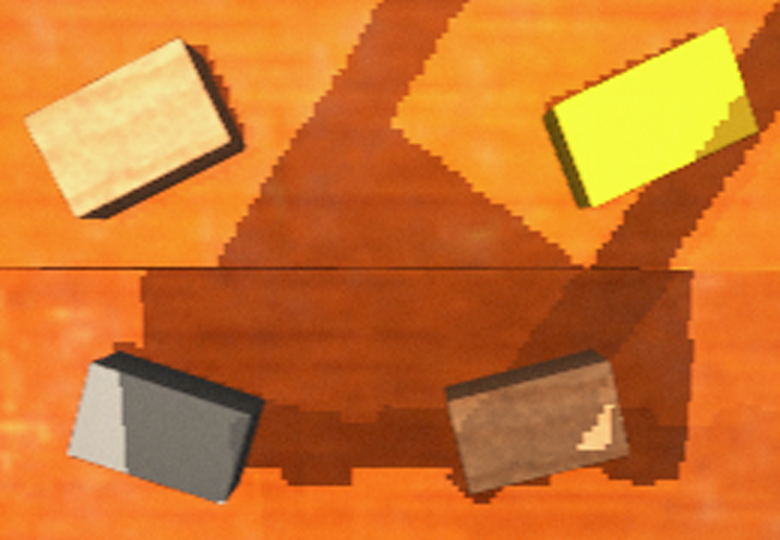

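```bash
cat >> h.py <<'E'
def pick(x,y,ang):
    a=-np.pi/2+ang
    manip.command_gripper(0.77,30)
    manip.reach([x,y,190],R(a)); print(manip.move_l([x,y,101],v=120,guard=8)); st('at block')
    manip.command_gripper(0.0,30); st('grip')
    manip.move_l([x,y,210],v=150); st('lift')
def place(y,x=0):
    Rr=R(C[2])
    manip.reach(W(x,y,210),Rr); st('over')
    manip.move_l(W(x,y,125),v=120,guard=10)
    print(manip.move_l(W(x,y,112),v=25,guard=6)); st('down')
    manip.command_gripper(0.64); st('rel')
    manip.move_l(W(x,y,210),v=150); st()
E
python3 - <<'E'
from h import *
pick(621.1,-300.1,0.257)
place(15.5)
manip.reach([640,-340,250],R(np.pi/2)); manip.dwell(.1); snap('f2'); st()
b=cv2.imread('pics/f2.png')
cv2.imwrite('pics/f2z.png',cv2.resize(b[35:245,175:635],None,fx=1.7,fy=1.7,interpolation=cv2.INTER_CUBIC))
E
```

```text
False
at block 39.3 [ 621.7 -300.5  101.9] [0.1 0.4 1. ] grip 72.6
grip 39.8 [ 621.4 -300.3  101.7] [ 0.3 -0.3  2.2] grip 49.6
lift 40.6 [ 620.4 -299.7  208.6] [ 0.   0.4 -1. ] grip 49.5
over 41.9 [587.3  43.3 209.8] [0.1 0.3 0.1] grip 49.6
True
down 43.3 [587.2  44.1 113.6] [ 0.2 -1.3  2.7] grip 49.7
rel 43.7 [586.1  44.2 112.5] [ 0.  -0.1 -0.4] grip 60.3
 44.5 [586.4  44.1 209.1] [ 0.2 -0.4 -0.6] grip 60.3
 46.4 [ 640.2 -339.1  249.9] [-0.4  0.  -0.8] grip 59.9
```

View pics/f2z.png

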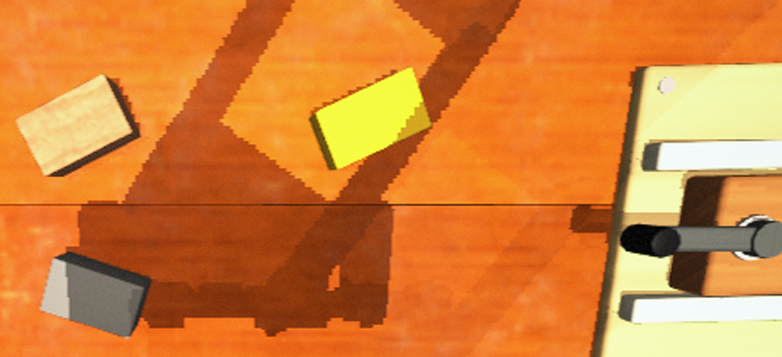

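Block A is still in place, so I'll pick and place it.

```bash
python3 - <<'E'
from h import *
pick(536.9,-417.6,0.431)
place(-18)
manip.reach(W(55,0,250),R(np.pi/2)); manip.dwell(.1); snap('g1'); st()
snap('g1t','top')
a=cv2.imread('pics/g1.png'); cv2.imwrite('pics/g1z.png',cv2.resize(a[55:265,100:500],None,fx=1.95,fy=1.95,interpolation=cv2.INTER_CUBIC))
E
```

```text
False
at block 49.9 [ 537.4 -418.1  101.8] [ 0.4 -0.2  1.2] grip 72.4
grip 50.4 [ 537.2 -417.9  101.7] [-1.   0.3  2.9] grip 50.0
lift 51.3 [ 536.3 -417.   208.6] [-0.1  0.2  0. ] grip 49.7
over 52.9 [588.2   9.5 210. ] [-0.3 -0.7 -0.2] grip 49.5
True
down 54.2 [588.   10.6 113.6] [-0.6 -0.2  3.4] grip 50.1
rel 54.6 [586.9  10.7 112.5] [-0.5 -0.3  0. ] grip 60.1
 55.4 [587.1  10.7 209.1] [-0.7 -0.4 -0.8] grip 60.1
 56.9 [642.1  29.8 249.6] [0.2 0.  0.6] grip 60.2
```

View pics/g1z.png

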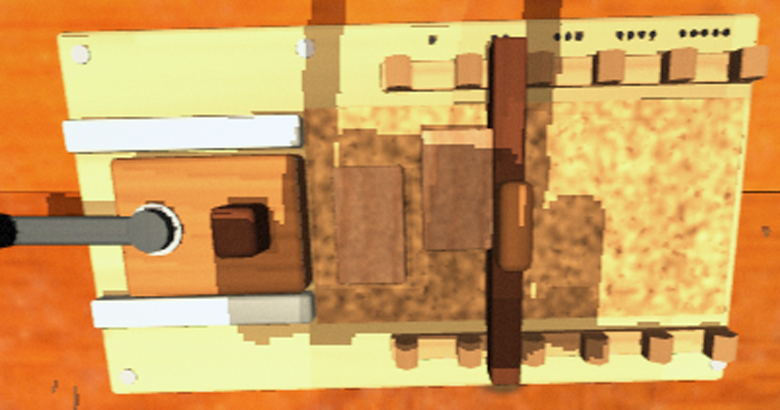

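```bash
python3 - <<'E'
from h import *
m=cam('pics/g1.json')
def q(u,v,z): return tocl(pt(m,100+u/1.95,55+v/1.95,z))
print('B',[q(*p,42) for p in [(422,127),(490,129),(492,249),(425,250)]])
print('A',[q(*p,42) for p in [(334,164),(402,165),(406,284),(339,283)]])
print('bar',[q(*p,40) for p in [(489,38),(525,38),(492,385),(521,385)]])
E
```

```text
B [array([-39.4,   5.2]), array([-37.9,  33.4]), array([11.7, 34.6]), array([11.4,  5.4])]
A [array([-25.5, -32.1]), array([-24.4,  -3.5]), array([26.1, -3.2]), array([ 25. , -32.8])]
bar [array([-73.,  33.]), array([-72.6,  47.6]), array([74.6, 35.2]), array([74.9, 48.7])]
```

Block B now sits at x≈-13.6 mm, so it was knocked toward the -x side. The rail leaves no room for a deep grasp, so I'll grip its top edge from above the teeth and slide it to the centre.

```bash
python3 - <<'E'
from h import *
Rr=R(C[2])
manip.command_gripper(0.66,15)
manip.reach(W(-13.6,18.8,200),Rr); print(manip.move_l(W(-13.6,18.8,133.5),v=100,guard=6)); st('down')
manip.command_gripper(0.0,15); st('grip')
manip.move_l(W(0,18.8,133.5),v=30,guard=20); st('slid')
manip.command_gripper(0.66); manip.move_l(W(0,18.8,210),v=150)
manip.reach(W(55,0,250),R(np.pi/2)); manip.dwell(.1); snap('g2'); st()
a=cv2.imread('pics/g2.png'); cv2.imwrite('pics/g2z.png',cv2.resize(a[55:265,100:500],None,fx=1.95,fy=1.95,interpolation=cv2.INTER_CUBIC))
E
```

```text
False
down 59.4 [573.9  47.1 133.9] [-0.  -0.3  0.4] grip 62.1
grip 59.8 [574.   47.  134.4] [-0.6 -0.1  2.6] grip 49.4
slid 60.4 [586.   47.3 134.3] [-5.2 -0.1  7.7] grip 50.0
 63.0 [642.1  29.9 249.6] [-0.3  0.8  0.3] grip 62.0
```

View pics/g2z.png

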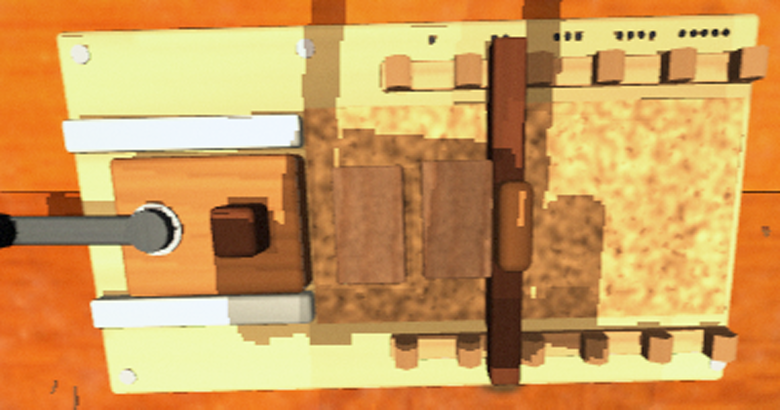

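```bash
python3 - <<'E'
from h import *
Rr=R(C[2])
manip.command_gripper(0.5,30)
manip.reach(W(0,-70,200),Rr); print(manip.move_l(W(0,-70,142),v=100,guard=8)); st('down')
manip.command_gripper(0.0,30); st('grip')
print(manip.move_l(W(0,-55,142),v=40,guard=20)); st('fwd')
print(manip.move_l(W(0,-42,142),v=20,guard=11)); st('push'); print(tocl(manip.read_tool_pos()))
manip.command_gripper(0.5); st()
manip.move_l(W(0,-47,210),v=120)
manip.reach(W(55,0,250),R(np.pi/2)); manip.dwell(.1); snap('g3'); st()
a=cv2.imread('pics/g3.png'); cv2.imwrite('pics/g3z.png',cv2.resize(a[55:265,100:500],None,fx=1.95,fy=1.95,interpolation=cv2.INTER_CUBIC))
E
```

```text
False
down 65.5 [589.4 -41.4 142.3] [ 0.9 -0.1  0.4] grip 47.4
grip 66.0 [588.5 -41.5 142.4] [-4.1  0.5  5.4] grip 19.9
False
fwd 66.6 [588.1 -26.9 142.4] [-4.4 -2.   5.3] grip 19.5
False
push 67.4 [587.9 -16.3 142.5] [-5.  -7.7  5.2] grip 19.6
[ -0.5 -44.9]
 68.0 [588.4 -13.2 141.9] [-0.2 -0.1  0.7] grip 46.9
 70.2 [642.1  29.7 249.6] [ 0.5 -0.9 -0.3] grip 47.3
```

View pics/g3z.png

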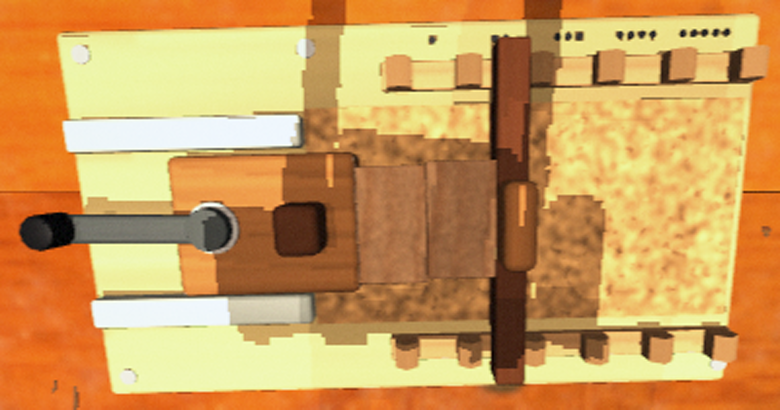

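```bash
python3 - <<'E'
from h import *
m=cam('pics/g3.json')
def q(u,v,z): return tocl(pt(m,100+u/1.95,55+v/1.95,z))
print('knob',q(46,231,68),'hub',q(210,228,54),'post',q(300,229,68))
print('face',q(357,160,40.5),q(358,288,40.5))
print('B',[q(*p,42) for p in [(428,161),(491,161),(495,275),(430,278)]])
print('A',[q(*p,42) for p in [(356,166),(424,165),(427,281),(358,283)]])
print('bar',[q(*p,40) for p in [(493,38),(529,38),(495,385),(523,385)]])
E
```

```text
knob [  -2.7 -143.8] hub [ -1.2 -83.5] post [ -1.1 -43.9]
face [-26.9 -22.6] [ 27.7 -24.7]
B [array([-25.8,   7.4]), array([-25.1,  33.8]), array([23.1, 35.9]), array([23.7,  7.3])]
A [array([-24.5, -23. ]), array([-24.2,   5.6]), array([25. ,  5.9]), array([ 25.2, -24.5])]
bar [array([-72.9,  34.6]), array([-72.6,  49.1]), array([74.7, 36.5]), array([75. , 49.5])]
```

The row is snug, with the face at about -23.5, the blocks 30 mm apart and the bar at y≈42. Next I'll lock the lever.

```bash
python3 - <<'E'
from h import *
hy=-84.6; yaw=C[2]
def kn(th,z): return W(-62*np.cos(th),hy-62*np.sin(th),z)
Rr=lambda th:R(-np.pi/2+yaw+th)
manip.command_gripper(0.4,8)
manip.reach(kn(1.52,220),Rr(1.52)); st()
print(manip.move_l(kn(1.52,150.5),v=120,guard=8)); st('down')
manip.command_gripper(0.0,8); st('grip')
for th in np.linspace(1.52,0.02,8)[1:]:
    print(manip.move_l(kn(th,150.5),Rr(th),v=60,guard=25)); st(round(th,2))
manip.command_gripper(0.4); st()
manip.move_l(kn(0.02,230),v=150)
manip.reach(W(55,0,250),R(np.pi/2)); manip.dwell(.1); snap('h1'); st()
a=cv2.imread('pics/h1.png'); cv2.imwrite('pics/h1z.png',cv2.resize(a[55:265,100:500],None,fx=1.95,fy=1.95,interpolation=cv2.INTER_CUBIC))
E
```

```text
71.8 [ 587.8 -117.7  220.2] [ 0.3  0.1 -0.5] grip 37.9
False
down 72.5 [ 588.1 -117.9  151. ] [ 0.6 -0.3 -0.2] grip 37.5
grip 73.0 [ 588.  -118.1  151.2] [-0.4  0.   1.8] grip 13.7
False
1.31 73.4 [ 574.7 -116.5  151.1] [ 0.4 -0.7  3.6] grip 13.6
False
1.09 73.7 [ 562.4 -112.1  151. ] [-1.5 -2.4  4.8] grip 13.7
False
0.88 74.1 [ 551.1 -105.   151. ] [-1.5 -2.2  5.5] grip 13.6
False
0.66 74.5 [541.6 -95.5 151. ] [-1.6 -1.8  5.8] grip 13.5
False
0.45 74.9 [534.4 -84.1 151. ] [-1.1 -1.   5.6] grip 14.0
False
0.23 75.2 [529.9 -71.5 151. ] [-0.7  0.4  5.1] grip 13.8
False
0.02 75.6 [528.2 -59.  151. ] [ 0.  -2.5  5.4] grip 13.6
 76.2 [527.2 -58.5 150.3] [0.4 0.1 0.1] grip 37.6
 79.5 [642.3  29.8 250. ] [-0.5 -0.5 -0.2] grip 38.0
```

View pics/h1z.png

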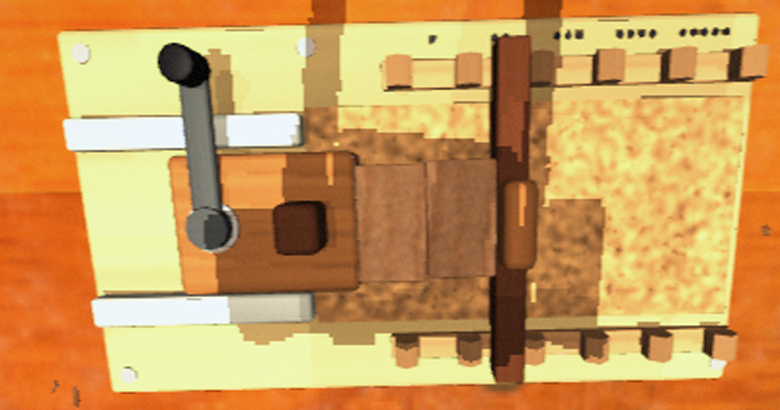

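```bash
python3 - <<'E'
from h import *
m=cam('pics/h1.json')
def q(u,v,z): return tocl(pt(m,100+u/1.95,55+v/1.95,z))
print('knob',q(176,62,68),'hub',q(209,228,54))
print('face',q(357,160,40.5),q(358,288,40.5))
print('B',[q(*p,42) for p in [(428,161),(491,161),(493,275),(430,278)]])
print('A',[q(*p,42) for p in [(356,166),(424,165),(427,281),(358,283)]])
print('bar',[q(*p,40) for p in [(493,38),(529,38),(493,382),(523,382)]])
manip.reach(W(-120,200,300),R(np.pi/2)); manip.dwell(.3)
_,s=snap('h2','scene'); cv2.imwrite('pics/h2z.png',cv2.resize(s[150:300,200:400],None,fx=4,fy=4,interpolation=cv2.INTER_CUBIC)); snap('h2t','top')
E
```

```text
knob [-62.4 -85.5] hub [ -0.7 -84.1]
face [-26.5 -22.6] [ 28.2 -24.8]
B [array([-25.3,   7.3]), array([-24.7,  33.9]), array([23.6, 35.1]), array([24.3,  7.3])]
A [array([-24. , -23.1]), array([-23.8,   5.6]), array([25.6,  6. ]), array([ 25.7, -24.5])]
bar [array([-72.6,  34.6]), array([-72.2,  49.1]), array([73.8, 35.7]), array([74.1, 49.6])]
```

View pics/h2z.png

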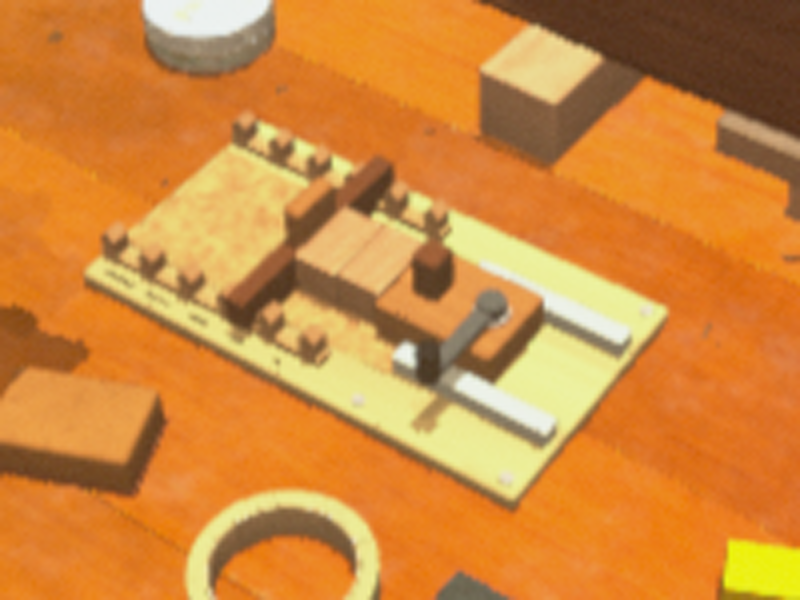

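View pics/h2t.png

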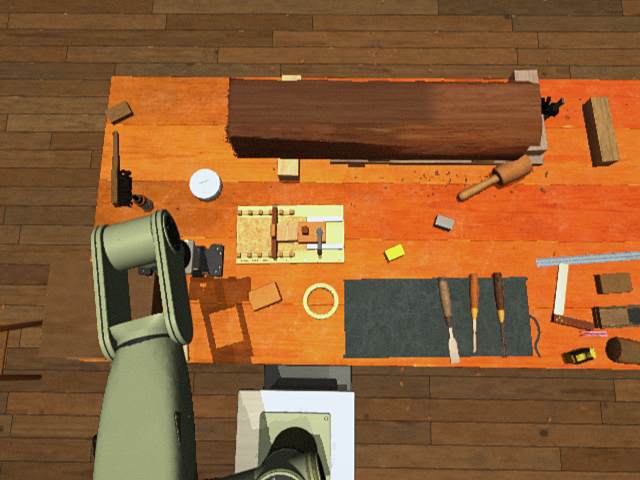

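Everything looks in place. The bar is down in the two-dot notches, the row is tight, the lever is locked, the bystander items are unmoved and the arm is clear. Handing in.

```bash
python3 - <<'E'
from h import *
st(); manip.hand_in()
E
```

```text
80.9 [463.3 225.4 299.8] [-0.6 -0.2  1. ] grip 37.7
the job is handed in; nothing more can be done
```

I finished the job and handed it in at about 81 s of robot time; hand-in gives no verdict. I found two wooden blocks, opened the lever, drew the head fully back and moved the stop bar to the two-dot notches. Then I laid both blocks on the bed, pushed the head up to about 25 mm and locked the lever.

- **Head drawn back:** the first picture read about 1.6 mm short of fully back. I pushed against the post again and it stopped hard at 0 mm.
- **Knocked block:** the first block was found about 14 mm off the middle line after I placed the second. I slid it back to centre before pushing the head up.
- **Last wrist picture:**
  - The row is closed, with blocks about 30 mm apart, about 1 mm off centre and square.
  - The stop bar is at y ≈ 42 mm in the clamp's frame and about 0.01 rad from square.
  - The lever is within about 0.03 rad of locked.
- **Stop bar height:** it went down to the same gripper height it was picked up from. I did not measure it again afterwards, but in the last scene picture it looks fully down.
- **Bystanders:** the sanding block, tape roll, wax pot and the grey and yellow look-alikes looked unmoved in the last top picture. I only compared these by eye.

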